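# Gauge a glass strip against the flip stop of a scoring jig

## Task

The glass strip lying on the scoring jig has to be set to length for scoring. Flip the stop down until it lies on the fence, slide the strip along the fence until its end bears on the steel button of the stop's screw and keep it pressed there lightly but surely for half a second, then flip the stop up again past upright and leave the strip lying exactly where it was gauged, flat against the fence. Glass chips and the stop is only clamped: push gently, do not shift the stop's carriage along the fence, and leave the scriber on the jig and the seed dish where they are.

Things in the scene. Friction and masses are not known exactly. Their poses are not given: they have to be found in the camera images.
- scoring_jig: the jig, fixed: an aluminium plate 145 x 350 mm on rubber feet, top face 14 mm above the table, a bright steel fence along its far side. Origin: on the table under the plate, 65 mm from its far long edge, 80 mm from the near one, midway along its length. x points from the near edge across to the fence, y along the fence towards the stop, z up
- fence_face (a point): point on the fence's front face at plate level (jig x = 20, y = 0, z = 14 mm), axes as the jig's. The fence is a straight bar from jig y = -10 to +155 mm, 24 mm thick, top 40.5 mm above the table; from y = -175 to -10 mm there is none, so the strip's tail is free on both sides. Flat against the fence, the strip's centre line is 12.5 mm in front of this face, parallel to y
- stop_carriage: the dark steel carriage behind the fence that carries the flip stop, clamped to a rail by a thumb screw; it stands at another place along the fence each time, and slips along it if pushed lengthwise with more than about 25 N. Origin: midway along the hinge, 3 mm below its axis; axes as the jig's
- flip_stop (a joint): angle of the flip stop: 0 = down, its arm lying on top of the fence; about 1.57 = upright; 2.0 = thrown back fully. The hinge axis is parallel to the jig's y; growing angle lifts the knob from the front up and over to the back. The hinge is stiff and stays where it is left (moving it takes about 1 to 3 N at the knob)
- stop_hinge (a point): middle of the hinge axis, 50 mm above the table and 55 mm from the jig's origin along its x; axes as the jig's
- stop_knob (a point): centre of the flip stop's grip, a black barrel 18 mm in diameter, 26 mm long between its flat ends, its axis parallel to jig y, 78 mm from the hinge axis: when down it is 78 mm nearer than the hinge and 5 mm higher. Fingers closing along jig y can pinch its ends from above and follow the arc while it turns between them; its arm is 16 mm wide. Axes turn with the stop
- stop_screw: the stop's fine-setting screw, through the flag of the flip stop, set 2 to 12 mm out; origin: centre of the flat face of its 9 mm steel button, which looks to -y of the jig and meets the middle of the strip's head end, 19.5 mm above the table with the stop down. A press of 4 to 9 N is right, over 12 N chips the glass. Turns with the stop about y: its place along jig y is the same up or down
- glass_strip: the clear greenish glass strip lying on the jig's plate, 25 mm wide (x), 180 mm long (y), 10 mm thick (z), about 110 g; origin: centre of its underside; +y end is its head, towards the stop. It starts askew, in front of the fence and short of the stop; its tail lies beyond the fence's end. Dragging it takes about 1 N. Not the similar strips in the tray
- strip_head (a point): centre of the end face at the strip's head, 90 mm from its origin along its y and 5 mm above its underside
- scriber: bystander: a dark wooden needle holder, 130 mm long, 8 mm thick, lying along the near edge of the jig's plate; origin under its middle
- seed_dish: bystander: a round open dish with seeds, 92 mm across, on the table; origin under its middle
Mind the look-alikes: they are no part of the job. Several things have the shape of the glass_strip; the one meant has the colours described above.

How it is judged:
On the way, in this order (a step that is already met when the one before it is completed fails the run):
1. the stop is down on the fence (within 0.04 rad) (value of joint flip_stop below 0.04 rad), for 0.2 s.
2. with the stop still down, the strip bears on it with more than 3 N and lies along the fence (within 2 mm and 0.026 rad) (value of joint flip_stop below 0.04 rad and contact force between glass_strip and stop_carriage above 3 N and x of strip_head in the frame of fence_face above -0.0145 m and angle between the y axis of glass_strip and the y axis of scoring_jig, either way round below 0.026 rad), for 0.4 s.
At the end, for the whole second after the job is handed in: the stop is up (over 1.5 rad); the strip lies on the plate at rest, its head end within 1.5 mm of the plane of the stop's button face, its head within 2 mm of the fence and its length parallel to the fence within 0.026 rad (1.5 degrees) (value of joint flip_stop above 1.5 rad and y of strip_head in the frame of stop_screw between -0.0015 and 0.0015 m and x of strip_head in the frame of fence_face above -0.0145 m and z of glass_strip in the frame of fence_face below 0.002 m and angle between the y axis of glass_strip and the y axis of scoring_jig, either way round below 0.026 rad and linear speed of glass_strip below 0.01 m/s); the robot touches nothing.
It fails at once if the strip is pushed against the stop with more than 12 N (contact force between glass_strip and stop_carriage above 12 N).
It fails at once if the stop's carriage is shifted along the fence by more than 2 mm (distance of stop_carriage from where it was at the start of the episode above 0.002 m).
It fails at once if a bystander (the scriber or the seed dish) is moved by more than 20 mm (distance of any of scriber, seed_dish from where it was at the start of the episode above 0.02 m).
It also fails if it takes over 72 s, if anything falls off the work surface, if the arm or the gripper's body presses on something with over 40 N, if the wrist force passes 120 N, or if a joint passes its speed limit or range.

## Robot

A 7-joint arm with a two-finger parallel gripper is mounted at the origin on a cart in front of the work surface, level with it; the furniture and walls round the work are solid. World frame = base frame: x ahead of the robot, y to its left, z up, the work surface at z = 0. Lengths are in m, angles in rad, forces in N, time in s.
With the tool pointing down it reaches from about 0.4 to 0.875 m from the base axis. Payload 6.5 kg.
Tool frame: the origin (TCP) lies midway between the tips of the shut fingers; the grasp point (between the pads) lies 19 mm behind it; z points along the fingers, y is the line along which they close (so a half turn about z gives the same grasp; the last joint's range is limited). The gripper opens to 88 mm and grips with 3 to 60 N. Pads are 18 mm wide; open, the fingers measure 123 mm over their backs; the gripper's body (75 mm by 187 mm) begins 45 mm behind the grasp point.
Start: joints at [-1.312, 0.536, -0.004, 1.538, 0.003, 1.067, -0.071], TCP at [0.207, 0.616, 0.2] pointing down, gripper open.
Joint ranges: [-2.7, 2.7], [-0.37, 2.16], [-1.27, 1.26], [0.24, 2.4], [-1.31, 4.45], [0.19, 1.91], [-2.76, 2.76]. Speed limits (rad/s): [2.39, 2.39, 3.14, 3.14, 3.14, 3.14, 3.14].

## Interface

Orientations are given as a unit quaternion [w, x, y, z].
In Python, from rig import * gives the robot as it stands.
- The arm moves only by the shell command python3 -m jog 'ROWS' [FORCE]. ROWS is JSON, a list that holds one entry, the list of rows, each a list of 7 numbers: the gripper command: -1 is fully open, 1 is shut, values between are in proportion, then the shift along the world's x, y, z in mm, then the turn, a rotation vector about the world's x, y, z in rad. In form: [[[grip, tx, ty, tz, wx, wy, wz], ...]]. A call has 1 to 8 rows; each row shifts and turns the commanded pose from where the row before left it; what a row does not reach is not made up. A row lasts 1/12 s, in which the tool goes at most 41.7 mm and 7.16 degrees, less where a joint would pass 70% of its speed; a pose out of reach is approached as far as the arm can. A call with a gripper value outside its range is refused whole. The fingers move at their own pace and stop on an object; FORCE is the grip in N (left out, the last holds). Time passes only in rows, so rows that do not move let the fingers close. It gives the time, the measured TCP pose, the force, the opening and the grip force at its end, in the units of the state.
- state(): the state, without advancing time (a new reading comes with each control period).
- capture(name): name is "scene" or "top" or "wrist"; returns (picture, depth): 420x560x3 uint8, blue, green, red; 420x560 float32, m along the optical axis (not along the pixel's ray), 0 where there is no reading.
- camera_info(name): a dict with "fx", "fy", "cx", "cy" (pixels), "world_from_camera" (4x4, takes a point from camera to world coordinates). Camera axes: x right, y down, z forward; pixel columns grow to the right and rows downward; lengths in m; the calibration is good to about 2 mm. A picture is of the moment at which its call begins: read the wrist's pose just before it. camera_info takes no time and is no camera call; for the wrist camera it gives the pose at the moment of the call.
- sign_off(): hands the job in; it is judged then, once.
The state is a dict: "clock": time; "joints": joint angles; "qd": joint speeds; "tau": joint torques, N m; "tool_pos": TCP position; "ee_rot": TCP orientation; "ft_force": force on the tool from outside, world axes, zero at the start; "moment": the same for the moment, N m; "gripper_width": finger opening in m; "finger_force": force on a finger pad.
Only numpy, scipy, OpenCV 4.12 (cv2) and the standard library are available. Lean on these libraries where they do the work, as an engineer would, in place of code of your own. Each camera call takes 0.05 s, during which the arm holds its last target. There are 200 camera calls.

## Working session

There is one attempt and no reset: what is moved stays moved. The work goes in short steps, Python scripts to look and compute and a shell command to move; the robot and the scene stay as the last step left them, time stands still between calls to the robot, and variables do not carry over. Pictures are saved under pics/ and viewed, at most 10 in all, crops included, and the job is handed in when it is done.

```bash
mkdir -p pics; ls; python3 - <<'E'
from rig import *
import cv2
for n in("top","scene"):
    p,d=capture(n); cv2.imwrite(f"pics/{n}0.png",p)
    import numpy as np; np.save(f"{n}_d.npy",d)
    print(n,camera_info(n))
print(state())
E
```

```text
pics
top {'fx': 398.18065865971835, 'fy': 398.18065865971835, 'cx': 271.9710984790839, 'cy': 213.07465777808986, 'world_from_camera': array([[-0.00358433, -0.99956531,  0.02926326,  0.41086747],
       [-0.99980258,  0.00415402,  0.01943034, -0.21092078],
       [-0.01954346, -0.02918783, -0.99938287,  1.02952403],
       [ 0.        ,  0.        ,  0.        ,  1.        ]])}
scene {'fx': 543.286862230184, 'fy': 543.286862230184, 'cx': 277.74241683589077, 'cy': 204.85563108286294, 'world_from_camera': array([[ 0.48367364, -0.66214219,  0.57238757, -0.39744447],
       [-0.87519635, -0.3587528 ,  0.32454241, -0.67822864],
       [-0.00954758, -0.65792412, -0.7530237 ,  1.16266769],
       [ 0.        ,  0.        ,  0.        ,  1.        ]])}
{'clock': 0.1, 'joints': array([-1.31219284,  0.53705612, -0.00443898,  1.53872594,  0.00261482,
        1.06731933, -0.07121599]), 'qd': array([ 1.15238471e-03, -8.65456439e-04,  3.71952858e-05, -2.34394672e-03,
        8.38563575e-04, -1.18955577e-03,  3.15446230e-04]), 'tau': array([ 3.01994951e-03, -5.72079778e+01,  9.94228944e-01, -2.52231950e+01,
       -5.60968125e-02,  1.34299349e-02,  8.51577965e-06]), 'tool_pos': array([0.20726006, 0.61544543, 0.19916782]), 'ee_rot': array([-5.97282619e-05,  1.61657640e-01,  9.86846615e-01, -7.49169531e-04]), 'ft_force': array([-0.54833017,  0.26688903, -1.09306869]), 'moment': array([0.02385739, 0.00814661, 0.02284807]), 'finger_force': 0.0, 'gripper_width': 0.08843802016426902}
```

View pics/top0.png

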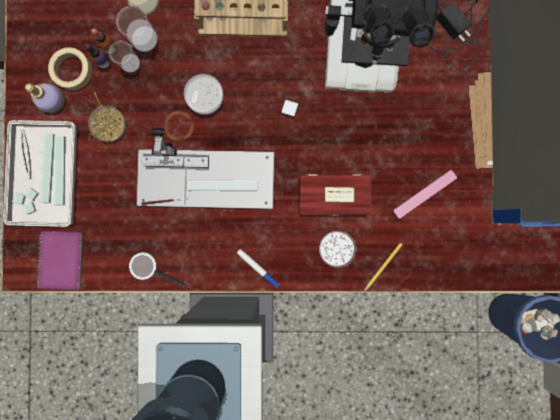

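View pics/scene0.png

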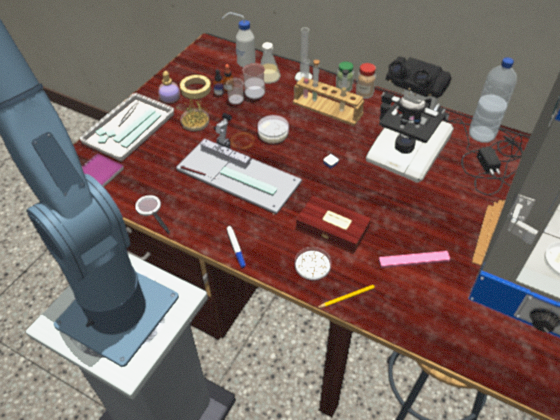

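The top view shows the jig plate with corners near (137,151), (274,152), (274,208) and (137,207). The fence is the bright bar at (140–208,160), and the stop is up at (157,143). Candidates for the strip are the glass on the jig at (222,186) and the two strips in the tray at (48,170) and (60,170). I choose the one on the jig. The scriber is at (160,201).

```bash
cat > h.py <<'E'
import numpy as np, cv2
def ray(ci,u,v,z):
    "world point on pixel ray at height z"
    T=np.array(ci["world_from_camera"]); r=T[:3,:3]@[(u-ci["cx"])/ci["fx"],(v-ci["cy"])/ci["fy"],1]
    o=T[:3,3]; return o+r*(z-o[2])/r[2]
def proj(ci,P):
    T=np.array(ci["world_from_camera"]); c=T[:3,:3].T@(np.array(P)-T[:3,3])
    return [ci["fx"]*c[0]/c[2]+ci["cx"],ci["fy"]*c[1]/c[2]+ci["cy"]]
E
python3 - <<'E'
from rig import *
from h import *
ci=camera_info("top"); p=cv2.imread("pics/top0.png")
for q in[(137,151),(274,152),(274,208),(137,207)]: print(q,ray(ci,*q,.014).round(4))
for q in[(187,186),(258,185),(157,143)]: print(q,ray(ci,*q,.02).round(4))
d=np.load("top_d.npy"); print(d[140:150,157],d[180,230],d[160,175])
c=cv2.resize(p[120:215,125:285],None,fx=5,fy=5,interpolation=cv2.INTER_CUBIC); cv2.imwrite("pics/crop1.png",c)
E
```

```text
(137, 151) [0.6023 0.1567 0.014 ]
(274, 152) [ 0.5972 -0.1969  0.014 ]
(274, 208) [ 0.4535 -0.1964  0.014 ]
(137, 207) [0.4577 0.1557 0.014 ]
(187, 186) [0.5105 0.0254 0.02  ]
(258, 185) [ 0.512 -0.156  0.02 ]
(157, 143) [0.6214 0.103  0.02  ]
[0.9238694  0.92889583 0.9257148  0.9249122  0.9242954  0.9221008
 0.9223548  0.9231403  0.922269   0.91767573] 1.019182 1.0001314
```

View pics/crop1.png

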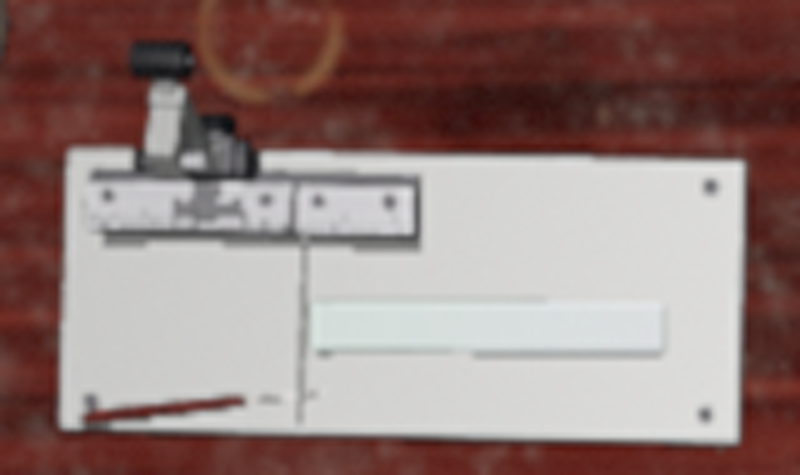

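```bash
python3 -m jog '[[[-1,18,-35,10,0,0,0.02],[-1,18,-35,10,0,0,0.02],[-1,18,-35,10,0,0,0.02],[-1,18,-35,10,0,0,0.02],[-1,18,-35,10,0,0,0.02],[-1,18,-35,10,0,0,0.02],[-1,18,-35,10,0,0,0.02],[-1,18,-35,10,0,0,0.02]]]' 
python3 -m jog '[[[-1,18,-35,5,0,0,0.02],[-1,18,-35,5,0,0,0.02],[-1,18,-35,5,0,0,0.02],[-1,18,-35,5,0,0,0.02],[-1,18,-35,5,0,0,0.02],[-1,18,-35,5,0,0,0.02],[-1,18,-35,5,0,0,0.02],[-1,0,0,0,0,0,0]]]'
python3 -m jog '[[[-1,0,0,0,0,0,0],[-1,0,0,0,0,0,0],[-1,0,0,0,0,0,0]]]'
python3 - <<'E'
from rig import *
from h import *
s=state(); ci=camera_info("wrist"); p,d=capture("wrist"); cv2.imwrite("pics/w1.png",p); np.savez("w1.npz",d=d,**ci)
print(s["tool_pos"],s["ee_rot"],ci)
E
```

```text
clock: 0.77
tool_pos: [0.3518, 0.3339, 0.2802]
ee_rot: [-0.0, 0.082, 0.997, -0.0]
ft_force: [0.9, 0.3, -0.8]
gripper_width: 0.0881
finger_force: 0.0
clock: 1.43
tool_pos: [0.4804, 0.0829, 0.3159]
ee_rot: [0.002, 0.017, 1.0, -0.001]
ft_force: [-0.3, 0.5, 0.0]
gripper_width: 0.0882
finger_force: 0.0
clock: 1.68
tool_pos: [0.4766, 0.0925, 0.3145]
ee_rot: [-0.001, 0.011, 1.0, 0.0]
ft_force: [-0.2, -0.1, 0.3]
gripper_width: 0.0883
finger_force: 0.0
[0.47659301 0.09252942 0.31448332] [-5.29291403e-04  1.11871177e-02  9.99937276e-01  1.12534894e-04] {'fx': 338.0218265592889, 'fy': 338.0218265592889, 'cx': 278.5960568647884, 'cy': 208.06447106171984, 'world_from_camera': array([[ 2.25258803e-02,  9.65785752e-01,  2.58361116e-01,
         4.11238967e-01],
       [ 9.99746260e-01, -2.17575837e-02, -5.83292211e-03,
         9.47050830e-02],
       [-1.20394543e-05,  2.58426951e-01, -9.66030802e-01,
         4.99847065e-01],
       [ 0.00000000e+00,  0.00000000e+00,  0.00000000e+00,
         1.00000000e+00]])}
```

View pics/w1.png

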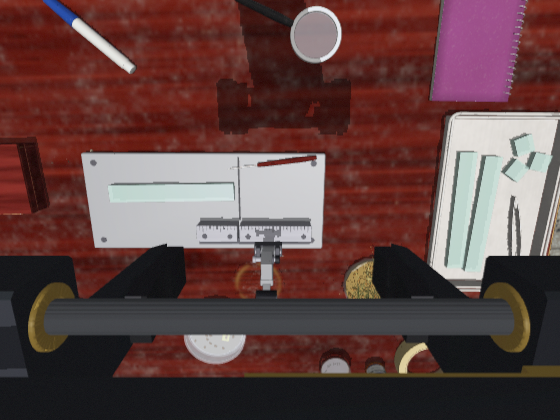

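The wrist picture shows the jig plate at (82–325,152–248) with the strip at (108–235,192), the fence at (197–311,230), and the stop up with its knob at about (265,290). The scriber is at (287,161).

```bash
python3 - <<'E'
from h import *
p=cv2.imread("pics/w1.png"); c=cv2.resize(p[145:300,75:340],None,fx=3,fy=3,interpolation=cv2.INTER_CUBIC); cv2.imwrite("pics/w1c.png",c)
E
```

```text
(no output)
```

View pics/w1c.png

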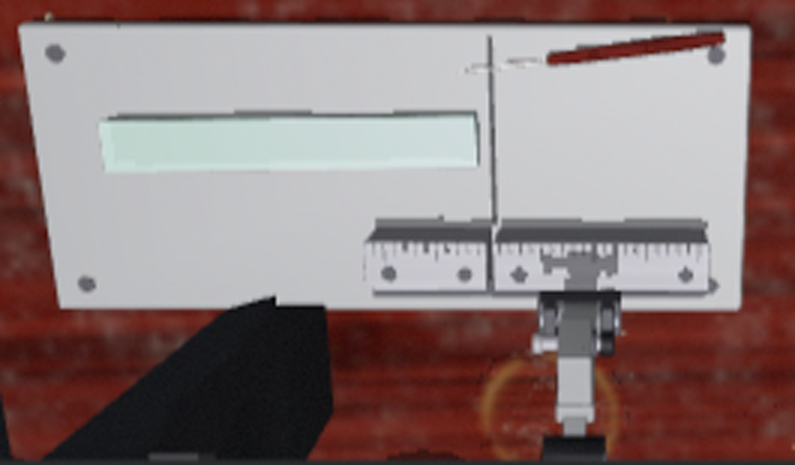

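```bash
cat >> h.py <<'E'
def jig(J,P):
    "jig->world, J=(x,y,yaw)"
    c,s=np.cos(J[2]),np.sin(J[2]); return np.array([J[0]+c*P[0]-s*P[1],J[1]+s*P[0]+c*P[1],P[2]])
def inj(J,P):
    c,s=np.cos(J[2]),np.sin(J[2]); d=np.array(P[:2])-J[:2]; return np.array([c*d[0]+s*d[1],-s*d[0]+c*d[1],P[2]])
E
python3 - <<'E'
from h import *
from scipy.optimize import least_squares
ci=dict(np.load("w1.npz")); 
f=lambda u,v:((u+.5)/3-.5+75,(v+.5)/3-.5+145)
pts=[((20,25),(-.08,-.175,.014)),((750,28),(-.08,.175,.014)),((741,309),(.065,.175,.014)),((60,308),(.065,-.175,.014)),
((366,242),(.02,-.01,.0405)),((711,242),(.02,.155,.0405)),((373,292),(.044,-.01,.0405)),((709,292),(.044,.155,.0405))]
def res(J): return np.ravel([np.array(proj(ci,jig(J,P)))-f(*q) for q,P in pts])
r=least_squares(res,[.53,-.02,0]); J=r.x; print(J,(r.fun.reshape(-1,2)).round(1)); np.save("J.npy",J)
for n,q,z in[("head hi",(476,115),.024),("head lo",(478,164),.024),("tail hi",(101,121),.024),("tail lo",(106,171),.024),("flag",(580,265),.0405),("hinge",(580,315),.055),("hL",(540,315),.055),("hR",(620,315),.055),("arm",(576,375),.09),("armL",(557,375),.09),("armR",(594,375),.09),("knobL",(543,440),.12),("knobR",(605,440),.12)]:
    w=ray(ci,*f(*q),z); print(n,w.round(4),inj(J,w).round(4))
ct=dict(fx=398.18,fy=398.18,cx=271.97,cy=213.07,world_from_camera=[[-0.00358433,-0.99956531,0.02926326,0.41086747],[-0.99980258,0.00415402,0.01943034,-0.21092078],[-0.01954346,-0.02918783,-0.99938287,1.02952403],[0,0,0,1]])
g=lambda u,v:((u+.5)/5-.5+125,(v+.5)/5-.5+120)
pt=[((68,148),(.065,.175,.014)),((746,160),(.065,-.175,.014)),((740,443),(-.08,-.175,.014)),((60,430),(-.08,.175,.014))]
r=least_squares(lambda J:np.ravel([np.array(proj(ct,jig(J,P)))-g(*q) for q,P in pt]),[.53,-.02,0]); print("top",r.x,r.fun.round(1))
for n,q,z in [("knobL",(131,60),.12),("knobR",(191,60),.12),("head",(312,328),.024),("tail",(664,328),.024)]:print(n,ray(ct,*g(*q),z).round(4),inj(r.x,ray(ct,*g(*q),z)).round(4))
E
```

```text
[ 0.53762314 -0.01561074 -0.0243465 ] [[-0.8 -0.1]
 [ 1.4 -0.7]
 [ 0.8  0.7]
 [ 0.   0.7]
 [-0.4  0.3]
 [ 0.2  0.5]
 [-1.7 -0.5]
 [ 0.5 -0.4]]
head hi [0.5   0.028 0.024] [-0.0387  0.0427  0.024 ]
head lo [0.524  0.0276 0.024 ] [-0.0147  0.0429  0.024 ]
tail hi [ 0.4989 -0.151   0.024 ] [-0.0355 -0.1363  0.024 ]
tail lo [ 0.5234 -0.1523  0.024 ] [-0.0109 -0.137   0.024 ]
flag [0.5708 0.0759 0.0405] [0.0309 0.0923 0.0405]
hinge [0.5905 0.0757 0.055 ] [0.0507 0.0926 0.055 ]
hL [0.5901 0.057  0.055 ] [0.0507 0.0738 0.055 ]
hR [0.5909 0.0945 0.055 ] [0.0506 0.1114 0.055 ]
arm [0.6046 0.0746 0.09  ] [0.0648 0.0918 0.09  ]
armL [0.6044 0.0662 0.09  ] [0.0648 0.0835 0.09  ]
armR [0.6048 0.0825 0.09  ] [0.0648 0.0997 0.09  ]
knobL [0.6195 0.0614 0.12  ] [0.08  0.079 0.12 ]
knobR [0.6201 0.0872 0.12  ] [0.0799 0.1048 0.12  ]
top [ 0.53736317 -0.01991038 -0.02413613] [ 0.   0.2 -0.   0.   0.  -0.1 -0.1 -0.1]
knobL [0.6272 0.0864 0.12  ] [0.0872 0.1085 0.12  ]
knobR [0.627  0.0585 0.12  ] [0.0877 0.0806 0.12  ]
head [0.5121 0.0245 0.024 ] [-0.0263  0.0438  0.024 ]
tail [ 0.5111 -0.1547  0.024 ] [-0.023  -0.1354  0.024 ]
```

The enlarged crop shows the jig corners at (20,25), (750,28), (741,309) and (60,308), the strip at (101–478,115–171) and the stop centred at column 578. Both cameras agree on the jig at (0.5375, -0.018) with yaw -0.024. Next I take the knob from depth.

```bash
python3 - <<'E'
from rig import *
from h import *
J=np.array([.5375,-.018,-.0242]); np.save("J.npy",J)
ct=camera_info("top"); d=np.load("top_d.npy"); T=ct["world_from_camera"]
for v in range(128,146,1):
    P=[(T[:3,:3]@[(u-ct["cx"])/ct["fx"]*d[v,u],(v-ct["cy"])/ct["fy"]*d[v,u],d[v,u]]+T[:3,3]) for u in (152,155,157,159,162)]
    print(v,[tuple((1e3*inj(J,p)).round()) for p in P])
print(jig(J,[.083,.0925,.123]))
E
```

```text
128 [(np.float64(95.0), np.float64(103.0), np.float64(122.0)), (np.float64(95.0), np.float64(96.0), np.float64(123.0)), (np.float64(124.0), np.float64(130.0), np.float64(3.0)), (np.float64(125.0), np.float64(126.0), np.float64(-1.0)), (np.float64(124.0), np.float64(117.0), np.float64(1.0))]
129 [(np.float64(91.0), np.float64(101.0), np.float64(129.0)), (np.float64(91.0), np.float64(94.0), np.float64(130.0)), (np.float64(92.0), np.float64(90.0), np.float64(127.0)), (np.float64(92.0), np.float64(86.0), np.float64(126.0)), (np.float64(93.0), np.float64(80.0), np.float64(123.0))]
130 [(np.float64(89.0), np.float64(101.0), np.float64(128.0)), (np.float64(90.0), np.float64(95.0), np.float64(126.0)), (np.float64(89.0), np.float64(89.0), np.float64(129.0)), (np.float64(89.0), np.float64(84.0), np.float64(131.0)), (np.float64(91.0), np.float64(80.0), np.float64(121.0))]
131 [(np.float64(86.0), np.float64(101.0), np.float64(130.0)), (np.float64(87.0), np.float64(94.0), np.float64(129.0)), (np.float64(87.0), np.float64(90.0), np.float64(127.0)), (np.float64(87.0), np.float64(85.0), np.float64(1
[... 3458 characters left out ...]
at64(88.0), np.float64(116.0)), (np.float64(65.0), np.float64(86.0), np.float64(100.0))]
144 [(np.float64(81.0), np.float64(141.0), np.float64(4.0)), (np.float64(59.0), np.float64(97.0), np.float64(117.0)), (np.float64(59.0), np.float64(93.0), np.float64(116.0)), (np.float64(59.0), np.float64(88.0), np.float64(117.0)), (np.float64(62.0), np.float64(85.0), np.float64(102.0))]
145 [(np.float64(79.0), np.float64(141.0), np.float64(4.0)), (np.float64(57.0), np.float64(97.0), np.float64(117.0)), (np.float64(57.0), np.float64(92.0), np.float64(118.0)), (np.float64(57.0), np.float64(88.0), np.float64(115.0)), (np.float64(61.0), np.float64(86.0), np.float64(99.0))]
[0.62271398 0.07246451 0.123     ]
```

```bash
python3 -m jog '[[[-1,25,-4,-25,0,0,0],[-1,25,-4,-25,0,0,0],[-1,25,-4,-25,0,0,0],[-1,25,-4,-25,0,0,0],[-1,25,-4,-25,0,0,0],[-1,23,0,-25,0,0,0],[-0.3,0,0,0,0,0,0],[-0.3,0,0,0,0,0,0]]]'
python3 - <<'E'
from rig import *
from h import *
s=state(); ci=camera_info("wrist"); p,d=capture("wrist"); cv2.imwrite("pics/w2.png",p)
print(s["tool_pos"],s["ee_rot"],s["gripper_width"])
E
```

```text
clock: 2.4
tool_pos: [0.6243, 0.0722, 0.1625]
ee_rot: [-0.002, 0.012, 1.0, -0.0]
ft_force: [0.3, 0.3, 0.2]
gripper_width: 0.0767
finger_force: 0.0
[0.62425299 0.07222033 0.16249258] [-2.14539940e-03  1.15391595e-02  9.99931051e-01 -3.73056158e-04] 0.07674477042666399
```

View pics/w2.png

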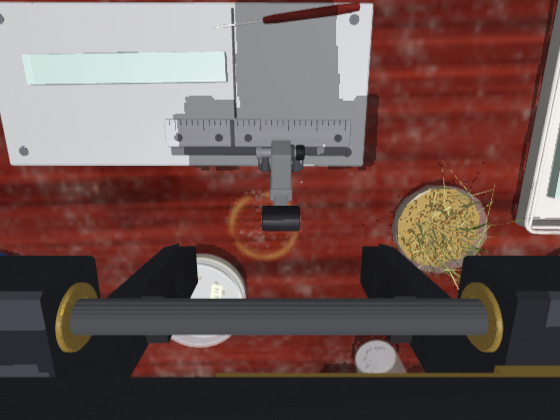

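The knob is at (281,218), spanning columns 262–300, and about 1.5 mm to +y of the tool's centre line. The seeds are in the dish at (440,228), clear of the hand.

```bash
python3 -m jog '[[[-0.3,0.5,1.5,-14,0,0,0],[-0.3,0.5,0,-15,0,0,0],[-0.3,0,0,-15,0,0,0],[-0.3,0,0,-14,0,0,0],[1,0,0,0,0,0,0],[1,0,0,0,0,0,0],[1,0,0,0,0,0,0],[1,0,0,0,0,0,0]]]' 8
python3 -m jog '[[[1,0,0,0,0,0,0],[1,0,0,0,0,0,0],[1,0,0,0,0,0,0]]]'
python3 - <<'E'
import numpy as np
# arc shifts: hinge local; start angle phi=1.971, to phi=.064
ph=np.linspace(1.971,0.064,24); x=-78.2*np.cos(ph); z=78.2*np.sin(ph)
print(np.diff(x).round(1),np.diff(z).round(1))
E
```

```text
clock: 3.12
tool_pos: [0.6273, 0.0729, 0.1088]
ee_rot: [0.001, 0.012, 1.0, 0.0]
ft_force: [0.1, -0.4, 0.1]
gripper_width: 0.0329
finger_force: 0.0
clock: 3.37
tool_pos: [0.6266, 0.0725, 0.1074]
ee_rot: [0.0, 0.012, 1.0, 0.0]
ft_force: [-0.5, -0.9, -0.2]
gripper_width: 0.0126
finger_force: 0.0
[-6.1 -6.2 -6.4 -6.4 -6.5 -6.5 -6.4 -6.3 -6.2 -6.  -5.8 -5.5 -5.2 -4.9
 -4.5 -4.1 -3.7 -3.2 -2.7 -2.2 -1.7 -1.2 -0.7] [ 2.3  1.8  1.2  0.7  0.2 -0.4 -0.9 -1.4 -1.9 -2.4 -2.9 -3.4 -3.9 -4.3
 -4.7 -5.  -5.3 -5.6 -5.9 -6.1 -6.2 -6.4 -6.4]
```

```bash
python3 - <<'E'
from rig import *
from h import *
s=state(); ci=camera_info("wrist"); p,d=capture("wrist"); cv2.imwrite("pics/w3.png",p)
p2,d2=capture("scene"); c=cv2.resize(p2[100:190,180:290],None,fx=4,fy=4,interpolation=cv2.INTER_CUBIC)
c=cv2.resize(c,(513,420)); cv2.imwrite("pics/w3.png",cv2.resize(np.hstack([p[:, 140:420],c]),None,fx=1,fy=1))
print(s["tool_pos"],s["gripper_width"],s["finger_force"])
E
```

```text
[0.62664588 0.07253939 0.10737685] 0.01260290559309432 0.0
```

View pics/w3.png

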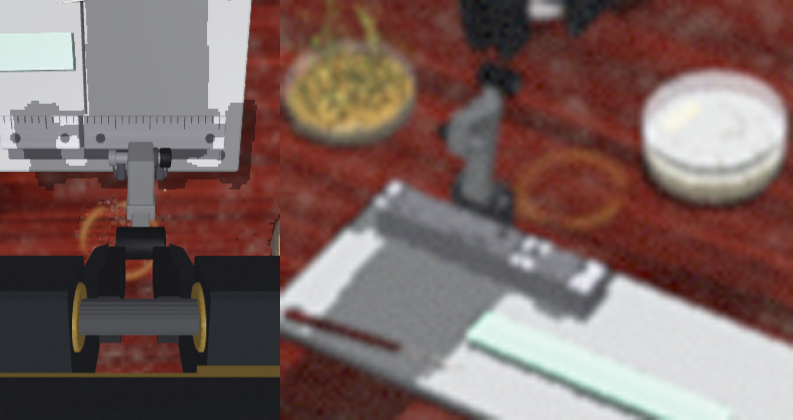

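The left half shows the knob at (141,241) with the fingertips close about or behind it. The right half shows the knob still under the hand. I let the fingers settle and read again.

```bash
python3 -m jog '[[[1,0,0,0,0,0,0],[1,0,0,0,0,0,0]]]'
python3 - <<'E'
from rig import *
from h import *
s=state(); print(s["joints"],s["moment"])
ci=camera_info("wrist"); p,d=capture("wrist")
T=ci["world_from_camera"]
for v in range(222,300,4):
  o=[]
  for u in (235,245,255,265,272,279,286,293,303,313,323):
    P=T[:3,:3]@[(u-ci["cx"])/ci["fx"]*d[v,u],(v-ci["cy"])/ci["fy"]*d[v,u],d[v,u]]+T[:3,3]
    o.append("%d,%d,%d"%tuple(1e3*P) if d[v,u] else "-")
  print(v,*o)
cv2.imwrite("pics/w4.png",cv2.resize(p[200:300,210:350],None,fx=5,fy=5,interpolation=cv2.INTER_CUBIC))
E
```

```text
clock: 3.63
tool_pos: [0.6264, 0.0725, 0.1069]
ee_rot: [-0.0, 0.012, 1.0, -0.0]
ft_force: [0.6, 0.2, 0.1]
gripper_width: 0.0004
finger_force: 0.0
[-0.37909502  0.62298543  0.27473302  1.67731633 -0.20851217  0.87017594
  1.52749378] [-0.02847939  0.02342574 -0.02396697]
222 651,33,0 651,42,1 - 651,60,0 615,69,116 615,73,116 615,77,117 652,85,1 652,94,0 653,103,0 653,112,0
226 655,32,0 655,41,0 - 655,60,0 616,69,120 616,73,120 616,77,120 655,85,2 656,94,1 656,103,0 657,112,0
230 658,32,0 659,41,0 658,50,1 618,66,123 618,69,123 617,73,124 618,77,123 618,80,123 618,86,124 660,103,0 660,112,0
234 662,32,1 662,41,1 663,50,0 618,66,127 619,69,126 618,73,127 619,77,126 619,80,127 619,85,126 663,103,1 664,112,0
238 666,32,0 666,41,1 666,50,1 620,66,129 620,69,128 620,73,129 620,77,129 620,80,129 620,85,129 668,103,0 668,112,0
242 670,32,1 670,41,0 670,50,0 622,66,129 622,69,130 622,73,129 622,77,129 622,80,129 622,85,129 672,103,0 672,112,0
246 674,31,0 674,41,1 616,62,150 624,66,129 623,69,131 624,73,130 624,76,131 624,80,130 617,84,149 676,103,0 676,112,0
250 678,31,0 678,40,0 616,63,153 6
[... 851 characters left out ...]
618,68,177 617,70,178 707,71,0 618,76,177 618,78,177 617,82,180 595,81,224 593,83,228
282 593,65,229 596,66,222 617,64,181 618,68,181 618,71,181 711,71,0 617,76,182 618,78,181 617,82,182 596,81,224 593,83,228
286 593,65,230 596,66,224 617,65,186 618,68,184 618,71,183 716,71,0 617,75,185 618,78,183 616,81,187 596,81,224 593,82,231
290 593,65,231 596,66,225 617,65,188 618,68,187 617,71,187 720,71,0 618,75,186 619,78,185 617,81,189 597,81,225 593,82,232
294 593,65,234 597,66,226 616,65,191 618,68,189 618,71,189 724,71,0 618,75,189 618,78,190 617,81,192 597,81,227 593,82,233
298 593,65,234 597,66,228 617,65,193 618,68,192 618,71,192 729,70,0 618,75,191 618,78,192 616,81,195 597,81,228 594,82,233
```

View pics/w4.png

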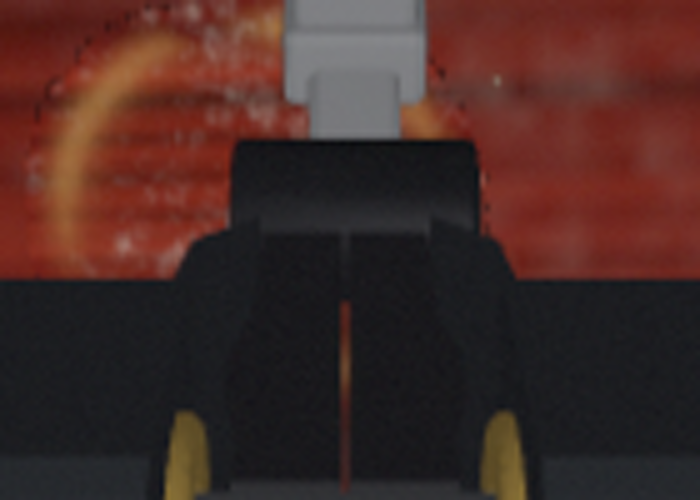

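The crop shows the shut fingers standing above the knob and not around it. In the depth map the finger fronts end at z≈0.148 and the gripper body at z≈0.217, so the hand is about 43 mm higher than tool_pos implies. I'll open, go down in part, and measure the tips again.

```bash
cat > tips.py <<'E'
from rig import *
from h import *
import sys
s=state(); ci=camera_info("wrist"); p,d=capture("wrist"); T=ci["world_from_camera"]
v,u=np.mgrid[0:420,0:560]; P=np.stack([(u-ci["cx"])/ci["fx"]*d,(v-ci["cy"])/ci["fy"]*d,d],-1)@T[:3,:3].T+T[:3,3]
R=P-s["tool_pos"]; m=(d>0)&(abs(R[...,0]+R[...,1]*0)<.012)&(abs(R[...,1])<.07)&(P[...,2]>.01)&(R[...,2]<.12)
print(s["tool_pos"].round(4),round(s["gripper_width"],4),s["ft_force"].round(1))
for lo in np.arange(-.07,.07,.005):
    k=m&(R[...,1]>=lo)&(R[...,1]<lo+.005)
    if k.sum()>5: print("y",round(1e3*(lo+s["tool_pos"][1])),"zmin/max",(1e3*np.percentile(P[...,2][k],[2,98])).round(),"x",(1e3*np.percentile(P[...,0][k],[2,98])).round(),k.sum())
E
python3 -m jog '[[[-0.3,0,0,0,0,0,0],[-0.3,0,0,0,0,0,0],[-0.3,0,0,0,0,0,0],[-0.3,0,0,0,0,0,0],[-0.3,0,0,0,0,0,0],[-0.3,0,0,0,0,0,0],[-0.3,0,0,0,0,0,0],[-0.3,0,1,0,0,0,0]]]'
python3 -m jog '[[[-0.3,0,0,-6,0,0,0],[-0.3,0,0,-6,0,0,0],[-0.3,0,0,-6,0,0,0],[-0.3,0,0,-4,0,0,0],[-0.3,0,0,0,0,0,0]]]'
python3 tips.py
```

```text
clock: 4.35
tool_pos: [0.6264, 0.0732, 0.1069]
ee_rot: [-0.0, 0.013, 1.0, -0.0]
ft_force: [0.4, -0.5, -0.6]
gripper_width: 0.0514
finger_force: 0.0
clock: 4.77
tool_pos: [0.6254, 0.0734, 0.0834]
ee_rot: [-0.001, 0.012, 1.0, -0.0]
ft_force: [0.0, -0.5, 0.1]
gripper_width: 0.0575
finger_force: 0.0
[0.6254 0.0734 0.0834] 0.0575 [ 0.  -0.5  0.1]
y 28 zmin/max [133. 171.] x [614. 616.] 426
y 33 zmin/max [128. 201.] x [614. 635.] 2359
y 38 zmin/max [125. 202.] x [614. 634.] 1115
y 43 zmin/max [124. 168.] x [616. 634.] 1029
y 58 zmin/max [121. 132.] x [617. 633.] 172
y 63 zmin/max [112. 132.] x [615. 633.] 437
y 68 zmin/max [114. 132.] x [614. 633.] 536
y 73 zmin/max [115. 131.] x [614. 633.] 567
y 78 zmin/max [112. 131.] x [614. 633.] 479
y 83 zmin/max [121. 132.] x [618. 633.] 303
y 98 zmin/max [124. 168.] x [618. 636.] 545
y 103 zmin/max [125. 168.] x [618. 636.] 1022
y 108 zmin/max [129. 202.] x [614. 636.] 2600
y 113 zmin/max [129. 171.] x [617. 618.] 621
y 118 zmin/max [155. 171.] x [617. 618.] 70
```

The tips are at z≈0.124 with tool_pos at 0.083, so the true tip height is tool_pos z + 0.041. I'll use that from here on.

```bash
python3 -m jog '[[[-0.3,0,0.5,-8,0,0,0],[-0.3,0,0,-8,0,0,0],[-0.3,0,0,-5,0,0,0],[1,0,0,0,0,0,0],[1,0,0,0,0,0,0],[1,0,0,0,0,0,0],[1,0,0,0,0,0,0],[1,0,0,0,0,0,0]]]' 8
python3 -m jog '[[[1,0,0,0,0,0,0],[1,0,0,0,0,0,0],[1,0,0,0,0,0,0]]]'
```

```text
clock: 5.48
tool_pos: [0.6267, 0.0739, 0.0643]
ee_rot: [0.0, 0.012, 1.0, -0.0]
ft_force: [0.1, -4.5, 1.1]
gripper_width: 0.0262
finger_force: 3.3
clock: 5.73
tool_pos: [0.6267, 0.0736, 0.0643]
ee_rot: [0.0, 0.013, 1.0, -0.0]
ft_force: [-0.5, -1.0, 1.5]
gripper_width: 0.0259
finger_force: 8.0
```

```bash
python3 -m jog '[[[1,-6.1,0.1,2.3,0,0,0],[1,-6.2,0.1,1.8,0,0,0],[1,-6.4,0.2,1.2,0,0,0],[1,-6.4,0.2,0.7,0,0,0],[1,-6.5,0.1,0.2,0,0,0],[1,-6.5,0.2,-0.4,0,0,0],[1,-6.4,0.1,-0.9,0,0,0],[1,-6.3,0.2,-1.4,0,0,0]]]'
python3 -m jog '[[[1,-6.2,0.2,-1.9,0,0,0],[1,-6,0.1,-2.4,0,0,0],[1,-5.8,0.2,-2.9,0,0,0],[1,-5.5,0.1,-3.4,0,0,0],[1,-5.2,0.1,-3.9,0,0,0],[1,-4.9,0.1,-4.3,0,0,0],[1,0,0,0,0,0,0]]]'
```

```text
clock: 6.4
tool_pos: [0.5747, 0.075, 0.0674]
ee_rot: [-0.0, 0.012, 1.0, -0.0]
ft_force: [2.1, -3.9, 1.6]
gripper_width: 0.0255
finger_force: 8.0
clock: 6.98
tool_pos: [0.5408, 0.0759, 0.0474]
ee_rot: [-0.001, 0.012, 1.0, -0.0]
ft_force: [4.6, -2.9, -6.5]
gripper_width: 0.0256
finger_force: 8.0
```

```bash
python3 -m jog '[[[1,-4.3,-0.3,-6.7,0,0,0],[1,-4.8,0,-6.2,0,0,0],[1,-4.2,0.1,-6.5,0,0,0],[1,-3.5,0.1,-7,0,0,0],[1,-2.8,0,-7.3,0,0,0],[1,-2.1,0,-7.6,0,0,0],[1,-1.3,0,-7.7,0,0,0],[1,0,0,0,0,0,0]]]'
python3 -m jog '[[[1,-0.3,-0.3,-2,0,0,0],[1,0,0,-2,0,0,0],[1,0,0,-1.5,0,0,0],[1,0,0,0,0,0,0],[1,0,0,0,0,0,0]]]'
```

```text
clock: 7.65
tool_pos: [0.5199, 0.0764, -0.0015]
ee_rot: [0.001, 0.012, 1.0, 0.0]
ft_force: [6.7, -1.0, -2.7]
gripper_width: 0.0257
finger_force: 8.0
clock: 8.07
tool_pos: [0.5194, 0.0764, -0.0055]
ee_rot: [0.001, 0.012, 1.0, 0.001]
ft_force: [0.8, -0.6, 9.3]
gripper_width: 0.0259
finger_force: 8.0
```

```bash
python3 -m jog '[[[1,0,0,0.8,0,0,0],[-0.2,0,0,0,0,0,0],[-0.2,0,0,0,0,0,0],[-0.2,0,0,0,0,0,0],[-0.2,0,0,0,0,0,0],[-0.2,0,0,0,0,0,0],[-0.2,0,0,10,0,0,0],[-0.2,0,0,20,0,0,0]]]'
python3 -m jog '[[[-0.2,0,-20,30,0,0,0.1],[-0.2,-5,-30,30,0,0,0.12],[-0.2,-10,-30,25,0,0,0.12],[-0.2,-10,-30,10,0,0,0.12],[-0.2,-10,-20,0,0,0,0.12],[-0.2,0,0,0,0,0,0.12],[-0.2,0,0,0,0,0,0.12],[-0.2,0,0,0,0,0,0.12]]]'
python3 - <<'E'
from rig import *
from h import *
s=state(); ci=camera_info("wrist"); p,d=capture("wrist"); cv2.imwrite("pics/w5.png",p); np.savez("w5.npz",d=d,**ci); print(s["tool_pos"],s["ee_rot"],s["joints"])
E
```

```text
clock: 8.73
tool_pos: [0.5167, 0.0753, 0.0239]
ee_rot: [-0.002, 0.012, 1.0, -0.0]
ft_force: [-0.0, 0.5, -0.3]
gripper_width: 0.0527
finger_force: 0.0
clock: 9.4
tool_pos: [0.4836, -0.0544, 0.12]
ee_rot: [0.0, -0.444, 0.896, -0.0]
ft_force: [0.3, 0.1, -0.7]
gripper_width: 0.0525
finger_force: 0.0
[ 0.48356679 -0.05443892  0.12004525] [ 1.78724413e-04 -4.43792899e-01  8.96129322e-01 -2.63067599e-04] [-0.03128002  0.37537851  0.06142405  2.03348674 -0.03319239  0.73308293
  2.54098389]
```

View pics/w5.png

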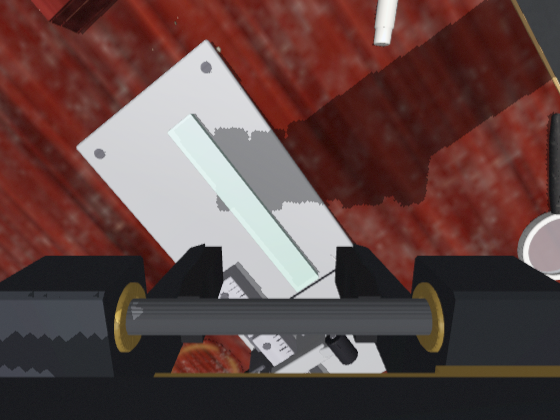

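The stop is down with its knob at (341,346). The strip has its tail corners at (168,132) and (191,114) and its head corners at (300,291) and (318,278). Joint 7 is near its limit, so I'll turn the other way.

```bash
python3 - <<'E'
from h import *
ci=dict(np.load("w5.npz")); J=np.load("J.npy")
P={n:ray(ci,*q,z) for n,q,z in[("tailfar",(168,132),.024),("tailnear",(191,114),.024),("headfar",(300,291),.024),("headnear",(318,278),.024),("pc1",(77,148),.014),("pc2",(207,40),.014)]}
for n,p in P.items(): print(n,p.round(4),inj(J,p).round(4))
print(jig(J,[.065,-.175,.014]),jig(J,[-.08,-.175,.014]))
h=(P["headfar"]+P["headnear"])/2; t=(P["tailfar"]+P["tailnear"])/2; print("len",np.linalg.norm(h-t),"yaw",np.arctan2(-(h-t)[0],(h-t)[1]))
g=t+(h-t)*.25; print("grasp",g)
d=ci["d"]; v,u=np.mgrid[300:372,290:372]; dd=d[300:372,290:372]; T=ci["world_from_camera"]
W=np.stack([(u-ci["cx"])/ci["fx"]*dd,(v-ci["cy"])/ci["fy"]*dd,dd],-1)@T[:3,:3].T+T[:3,3]
k=(dd>0)&(W[...,2]>.055)&(W[...,2]<.075); print("knob top pts",k.sum(),np.percentile(W[k],[2,50,98],axis=0).round(4))
E
```

```text
tailfar [ 0.5228 -0.1519  0.024 ] [-0.0115 -0.1342  0.024 ]
tailnear [ 0.4986 -0.1512  0.024 ] [-0.0357 -0.1341  0.024 ]
headfar [0.5224 0.0285 0.024 ] [-0.0162  0.0461  0.024 ]
headnear [0.5015 0.0278 0.024 ] [-0.0371  0.0449  0.024 ]
pc1 [ 0.5962 -0.1907  0.014 ] [ 0.0629 -0.1712  0.014 ]
pc2 [ 0.4535 -0.1875  0.014 ] [-0.0799 -0.1715  0.014 ]
[ 0.59824638 -0.19452161  0.014     ] [ 0.45328884 -0.19101295  0.014     ]
len 0.17972294935278377 yaw -0.007131644696497662
grasp [ 0.51098992 -0.10664447  0.024     ]
knob top pts 633 [[0.5084 0.0637 0.0558]
 [0.5153 0.0748 0.0627]
 [0.5243 0.0893 0.0652]]
```

```bash
for i in 1 2; do :; done; python3 -m jog '[[[-0.2,3,-3,3,0,0,-0.12],[-0.2,3,-3,3,0,0,-0.12],[-0.2,3,-3,3,0,0,-0.12],[-0.2,3,-3,3,0,0,-0.12],[-0.2,3,-3,3,0,0,-0.12],[-0.2,3,-3,3,0,0,-0.12],[-0.2,3,-3,3,0,0,-0.12],[-0.2,3,-3,3,0,0,-0.12]]]'
python3 -m jog '[[[-0.2,0,-3,0,0,0,-0.12],[-0.2,0,-3,0,0,0,-0.12],[-0.2,0,-3,0,0,0,-0.12],[-0.2,0,-3,0,0,0,-0.12],[-0.2,0,-3,0,0,0,-0.12],[-0.2,0,-3,0,0,0,-0.12],[-0.2,0,-3,0,0,0,-0.12],[-0.2,0,-3,0,0,0,-0.12]]]'
python3 -m jog '[[[-0.2,0,0,0,0,0,-0.12],[-0.2,0,0,0,0,0,-0.12],[-0.2,0,0,0,0,0,-0.12],[-0.2,0,0,0,0,0,-0.12],[-0.2,0,0,0,0,0,0],[-0.2,0,0,0,0,0,0]]]'; python3 -c "
from rig import *; print(state()['joints'][6], state()['ee_rot'])"
```

```text
clock: 10.12
tool_pos: [0.5078, -0.0777, 0.1438]
ee_rot: [0.0, 0.027, 1.0, 0.0]
ft_force: [0.4, 0.3, -0.4]
gripper_width: 0.0529
finger_force: 0.0
clock: 10.78
tool_pos: [0.5077, -0.1015, 0.1437]
ee_rot: [0.0, 0.485, 0.874, 0.0]
ft_force: [0.2, 1.3, -0.6]
gripper_width: 0.0528
finger_force: 0.0
clock: 11.28
tool_pos: [0.5078, -0.1014, 0.1435]
ee_rot: [-0.0, 0.675, 0.738, 0.0]
ft_force: [-0.1, 0.4, -0.0]
gripper_width: 0.0529
finger_force: 0.0
0.5372749733726062 [-4.86138690e-06  6.75235524e-01  7.37602188e-01  7.57715367e-06]
```

```bash
python3 -m jog '[[[-0.2,3,-2,-25,0,0,-0.05],[-0.2,0,0,-25,0,0,-0.044],[-0.2,0,0,-25,0,0,0],[-0.2,0,0,-25,0,0,0],[-0.2,0,0,-20,0,0,0],[-0.2,0,0,-15,0,0,0],[-0.2,0,0,-12,0,0,0],[-0.2,0,0,-5,0,0,0]]]'
cat > side.py <<'E'
from rig import *
from h import *
s=state(); ci=camera_info("wrist"); p,d=capture("wrist"); T=ci["world_from_camera"]
v,u=np.mgrid[0:420,0:560]; P=np.stack([(u-ci["cx"])/ci["fx"]*d,(v-ci["cy"])/ci["fy"]*d,d],-1)@T[:3,:3].T+T[:3,3]
R=P-s["tool_pos"]; print(s["tool_pos"].round(4),s["ee_rot"].round(4),s["gripper_width"])
m=(d>0)&(abs(R[...,1])<.0125)&(P[...,2]>.005)&(R[...,2]<.12)
for lo in np.arange(-.05,.05,.004):
    k=m&(R[...,0]>=lo)&(R[...,0]<lo+.004)
    if k.sum()>5: print("x",round(1e3*(lo+s["tool_pos"][0])),"z",(1e3*np.percentile(P[...,2][k],[2,50,98])).round(),"y",(1e3*np.percentile(P[...,1][k],[2,98])).round(),k.sum())
cv2.imwrite("pics/side.png",p); np.savez("side.npz",d=d,**ci)
E
python3 side.py
```

```text
clock: 11.95
tool_pos: [0.5101, -0.1034, -0.0101]
ee_rot: [-0.001, 0.709, 0.705, -0.0]
ft_force: [-0.5, 0.1, -1.0]
gripper_width: 0.0528
finger_force: 0.0
[ 0.5101 -0.1034 -0.0101] [-8.000e-04  7.094e-01  7.049e-01 -4.000e-04] 0.05277973200723927
x 460 z [13. 15. 16.] y [-104.  -91.] 186
x 464 z [14. 15. 72.] y [-100.  -91.] 145
x 468 z [14. 62. 78.] y [-98. -91.] 508
x 472 z [14. 56. 78.] y [-98. -91.] 684
x 476 z [ 14.  87. 108.] y [-112.  -91.] 2451
x 480 z [14. 54. 75.] y [-113.  -92.] 1134
x 484 z [14. 34. 74.] y [-115.  -92.] 831
x 488 z [14. 15. 16.] y [-116.  -91.] 364
x 492 z [13. 15. 16.] y [-115.  -91.] 353
x 496 z [14. 15. 26.] y [-115.  -92.] 287
x 500 z [24. 25. 26.] y [-115.  -92.] 398
x 504 z [23. 25. 26.] y [-115.  -91.] 396
x 508 z [24. 25. 26.] y [-115.  -92.] 384
x 512 z [23. 25. 26.] y [-115.  -91.] 430
x 516 z [23. 25. 26.] y [-115.  -92.] 384
x 520 z [24. 25. 26.] y [-115.  -91.] 386
x 524 z [13. 15. 24.] y [-115.  -91.] 292
x 528 z [13. 15. 16.] y [-115.  -92.] 352
x 532 z [13. 15. 16.] y [-115.  -91.] 359
x 536 z [14. 45. 74.] y [-114.  -93.] 1387
x 540 z [14. 57. 75.] y [-112.  -92.] 777
x 544 z [ 14.  86. 108.] y [-112.  -91.] 2348
x 548 z [14. 58. 77.] y [-98. -92.] 651
x 552 z [13. 54. 77.] y [-100.  -91.] 272
x 556 z [13. 15. 16.] y [-103.  -91.] 177
```

```bash
cat > fz.py <<'E'
from h import *
c=dict(np.load("side.npz")); d=c["d"]; T=c["world_from_camera"]
v,u=np.mgrid[0:420,0:560]; P=np.stack([(u-c["cx"])/c["fx"]*d,(v-c["cy"])/c["fy"]*d,d],-1)@T[:3,:3].T+T[:3,3]
for a,b in((.474,.488),(.536,.546)):
    k=(d>0)&(P[...,0]>a)&(P[...,0]<b)&(abs(P[...,1]+.1034)<.02)&(P[...,2]>.0185)&(P[...,2]<.06)
    z=np.sort(P[...,2][k]); print(a,k.sum(),(1e3*z[:12]).round(1)); print((1e3*P[k][np.argsort(P[...,2][k])][:6]).round(1))
J=np.load("J.npy"); k=(d>0)&(abs(P[...,2]-.025)<.002)&(abs(P[...,0]-.511)<.02)&(P[...,1]<-.07)&(P[...,1]>-.2)
for lo in np.arange(-.16,-.07,.015):
    q=P[k&(P[...,1]>lo)&(P[...,1]<lo+.015)]; 
    if len(q)>20: print("strip y",round(lo+.0075,4),"x",np.percentile(q[:,0],[1,99]).round(4),np.percentile(q[:,0],[1,99]).mean().round(4),len(q))
print("tail y",np.percentile(P[k][:,1],[0.5,1]))
E
python3 fz.py
```

```text
0.474 1410 [27.9 28.9 29.2 29.3 29.3 29.3 29.4 29.5 29.7 29.8 29.8 29.8]
[[ 476.4  -93.    27.9]
 [ 484.3 -105.7   28.9]
 [ 484.5 -102.5   29.2]
 [ 484.   -94.    29.3]
 [ 484.3 -106.5   29.3]
 [ 483.1  -93.9   29.3]]
0.536 1245 [28.9 29.  29.1 29.2 29.4 29.4 29.5 29.5 29.5 29.6 29.7 29.7]
[[ 537.5 -104.5   28.9]
 [ 538.5  -94.4   29. ]
 [ 545.4  -92.9   29.1]
 [ 541.3  -94.3   29.2]
 [ 537.4 -103.2   29.4]
 [ 537.5 -105.7   29.4]]
strip y -0.1525 x [0.4991 0.5233] 0.5112 612
strip y -0.1375 x [0.4995 0.5233] 0.5114 85
strip y -0.1225 x [0.4992 0.5239] 0.5116 773
strip y -0.1075 x [0.4995 0.5238] 0.5117 1439
strip y -0.0925 x [0.4995 0.524 ] 0.5118 1574
strip y -0.0775 x [0.4998 0.5242] 0.512 1668
tail y [-0.15230548 -0.1519201 ]
```

```bash
python3 -m jog '[[[-0.2,0.5,0,-4,0,0,0],[-0.2,0.5,0,-4,0,0,0],[-0.2,0,0,-3.5,0,0,0],[1,0,0,0,0,0,0],[1,0,0,0,0,0,0],[1,0,0,0,0,0,0],[1,0,0,0,0,0,0],[1,0,0,0,0,0,0]]]' 8
python3 -m jog '[[[1,0,0,0,0,0,0],[1,0,0,0,0,0,0],[1,0,0,0,0,0,0]]]'
```

```text
clock: 12.67
tool_pos: [0.512, -0.1036, -0.0201]
ee_rot: [0.0, 0.71, 0.704, 0.0]
ft_force: [-0.7, -0.3, 1.3]
gripper_width: 0.0249
finger_force: 8.0
clock: 12.92
tool_pos: [0.5119, -0.1037, -0.0201]
ee_rot: [0.0, 0.71, 0.704, 0.0]
ft_force: [-0.3, 0.5, 3.5]
gripper_width: 0.0247
finger_force: 8.0
```

```bash
python3 -m jog '[[[1,4,0,0.6,0,0,-0.008],[1,5,-0.1,0,0,0,-0.008],[1,5,-0.1,0,0,0,0],[1,5,-0.1,0,0,0,0],[1,5,-0.1,0,0,0,0],[1,3,-0.1,0,0,0,0],[1,0,0,0,0,0,0],[1,0,0,0,0,0,0]]]'
python3 - <<'E'
from rig import *
from h import *
exec(open("side.py").read().split("R=P")[0].split("from h import *")[1])
J=np.load("J.npy"); c,sn=np.cos(J[2]),np.sin(J[2])
Q=np.stack([c*(P[...,0]-J[0])+sn*(P[...,1]-J[1]),-sn*(P[...,0]-J[0])+c*(P[...,1]-J[1]),P[...,2]],-1)
print(s["tool_pos"],s["ee_rot"],s["ft_force"])
k=(d>0)&(abs(Q[...,2]-.025)<.003)&(abs(Q[...,0]-.005)<.02)
f=(d>0)&(abs(Q[...,2]-.0415)<.003)&(abs(Q[...,0]-.02)<.03)
for lo in np.arange(-.14,.16,.02):
    for n,m in(("strip",k),("fence",f)):
        q=Q[m&(Q[...,1]>lo)&(Q[...,1]<lo+.02)]
        if len(q)>20: print(n,round(lo+.01,3),np.percentile(q[:,0],[1,99]).round(4),len(q))
E
```

```text
clock: 13.58
tool_pos: [0.539, -0.1042, -0.0198]
ee_rot: [0.0, 0.716, 0.699, -0.0]
ft_force: [-0.1, 0.2, -0.4]
gripper_width: 0.0252
finger_force: 8.0
[ 0.5390471  -0.10420068 -0.01979158] [ 1.19167743e-04  7.15534879e-01  6.98576998e-01 -5.02578661e-06] [-0.08313465  0.20378726 -0.3678692 ]
strip -0.13 [-0.0078  0.0168] 1366
strip -0.11 [-0.007   0.0167] 71
strip -0.09 [-0.008   0.0168] 2220
fence -0.09 [-0.0092  0.0181] 197
strip -0.07 [-0.0127  0.0232] 2591
fence -0.07 [-0.0098  0.0316] 347
strip -0.05 [-0.008   0.0164] 2672
strip -0.03 [-0.0081  0.0163] 3019
strip -0.01 [-0.0081  0.0198] 3381
fence -0.01 [0.0199 0.0432] 1887
strip 0.01 [-0.0082  0.0198] 3871
fence 0.01 [0.0199 0.0432] 4266
strip 0.03 [-0.0083  0.0198] 636
```

```bash
python3 -m jog '[[[1,1.2,0,0,0,0,-0.003],[1,1,0,0,0,0,0],[1,0.6,0,0,0,0,0],[1,0.4,0,0,0,0,0],[1,0,0,0,0,0,0],[1,0,0,0,0,0,0]]]'
python3 -m jog '[[[1,0.4,0,0,0,0,0],[1,0,0,0,0,0,0],[1,0,0,0,0,0,0]]]'
```

```text
clock: 14.13
tool_pos: [0.542, -0.1041, -0.0197]
ee_rot: [-0.0, 0.717, 0.698, 0.0]
ft_force: [0.7, 0.6, -2.1]
gripper_width: 0.0246
finger_force: 8.0
clock: 14.38
tool_pos: [0.5422, -0.1042, -0.0198]
ee_rot: [-0.0, 0.717, 0.698, -0.0]
ft_force: [-1.0, 0.5, -0.4]
gripper_width: 0.0249
finger_force: 8.0
```

```bash
python3 -m jog '[[[1,0.3,2,0,0,0,0],[1,0,2,0,0,0,0],[1,0.1,2,0,0,0,0],[1,0,2,0,0,0,0],[1,0.1,2,0,0,0,0],[1,0,0,0,0,0,0],[1,0,0,0,0,0,0]]]' 6
python3 - <<'E'
from rig import *
from h import *
exec(open("side.py").read().split("R=P")[0].split("from h import *")[1])
J=np.load("J.npy"); c,sn=np.cos(J[2]),np.sin(J[2])
def jj(P):return np.stack([c*(P[...,0]-J[0])+sn*(P[...,1]-J[1]),-sn*(P[...,0]-J[0])+c*(P[...,1]-J[1]),P[...,2]],-1)
Q=jj(P)
m=(d>0)&(Q[...,1]>.035)&(Q[...,0]<.03)&(Q[...,0]>-.04)&(Q[...,2]>.016)&(Q[...,2]<.06)
print("wrist max jig y", (Q[...,1][(d>0)&(Q[...,2]<.06)]).max(), m.sum())
ci=camera_info("scene"); p,d=capture("scene"); T=ci["world_from_camera"]
P=np.stack([(u-ci["cx"])/ci["fx"]*d,(v-ci["cy"])/ci["fy"]*d,d],-1)@T[:3,:3].T+T[:3,3]; Q=jj(P)
m=(d>0)&(Q[...,1]>-.02)&(Q[...,1]<.12)&(Q[...,0]<.03)&(Q[...,0]>-.04)
import cv2
ys,xs=np.where(m); print(xs.min(),xs.max(),ys.min(),ys.max())
a,b=max(ys.min()-5,0),ys.max()+5; e,f=xs.min()-5,xs.max()+5
cr=p[a:b,e:f]; k=min(790/cr.shape[1],590/cr.shape[0]); cv2.imwrite("pics/sc.png",cv2.resize(cr,None,fx=k,fy=k,interpolation=cv2.INTER_CUBIC)); print(a,e,k)
np.savez("sc.npz",Q=Q)
E
```

```text
clock: 14.97
tool_pos: [0.5428, -0.0934, -0.0198]
ee_rot: [-0.0, 0.716, 0.698, 0.0]
ft_force: [-1.7, 1.1, -1.3]
gripper_width: 0.0252
finger_force: 6.0
wrist max jig y 0.04166581869110401 5
200 258 144 315
139 195 3.2596685082872927
```

View pics/sc.png

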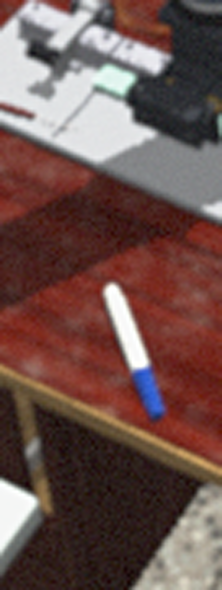

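The last picture shows the strip's head at about (93,82) and the stop's flag at about (72,72), a gap of roughly 10 mm. I creep on by force.

```bash
python3 -m jog '[[[1,0.1,0.7,0,0,0,0],[1,0,0.7,0,0,0,0],[1,0,0.7,0,0,0,0],[1,0,0.7,0,0,0,0],[1,0,0.7,0,0,0,0],[1,0,0.5,0,0,0,0],[1,0,0,0,0,0,0]]]' 6
python3 -m jog '[[[1,0,0.5,0,0,0,0],[1,0,0.5,0,0,0,0],[1,0,0.5,0,0,0,0],[1,0,0.5,0,0,0,0],[1,0,0,0,0,0,0]]]' 6
```

```text
clock: 15.65
tool_pos: [0.5429, -0.0901, -0.0198]
ee_rot: [-0.0, 0.717, 0.698, -0.0]
ft_force: [-2.0, -2.6, -1.2]
gripper_width: 0.0247
finger_force: 6.0
clock: 16.07
tool_pos: [0.543, -0.088, -0.0197]
ee_rot: [-0.0, 0.717, 0.698, -0.0]
ft_force: [-2.6, -1.8, -1.4]
gripper_width: 0.0253
finger_force: 6.0
```

```bash
python3 -m jog '[[[1,0,0.5,0,0,0,0],[1,0,0.5,0,0,0,0],[1,0,0.5,0,0,0,0],[1,0,0.5,0,0,0,0],[1,0,0,0,0,0,0]]]' 6
python3 -m jog '[[[1,0,0.5,0,0,0,0],[1,0,0.5,0,0,0,0],[1,0,0.5,0,0,0,0],[1,0,0.5,0,0,0,0],[1,0,0,0,0,0,0]]]' 6
```

```text
clock: 16.48
tool_pos: [0.543, -0.086, -0.0197]
ee_rot: [-0.0, 0.717, 0.698, 0.0]
ft_force: [-3.6, -1.5, -1.2]
gripper_width: 0.0248
finger_force: 6.0
clock: 16.9
tool_pos: [0.543, -0.0839, -0.0197]
ee_rot: [-0.0, 0.717, 0.698, 0.0]
ft_force: [-2.2, -1.8, -0.8]
gripper_width: 0.0247
finger_force: 6.0
```

```bash
python3 -m jog '[[[1,0,0.5,0,0,0,0],[1,0,0.5,0,0,0,0],[1,0,0.5,0,0,0,0],[1,0,0.5,0,0,0,0],[1,0,0,0,0,0,0]]]' 6
python3 -m jog '[[[1,0,0.5,0,0,0,0],[1,0,0.5,0,0,0,0],[1,0,0.5,0,0,0,0],[1,0,0,0,0,0,0]]]' 6
```

```text
clock: 17.32
tool_pos: [0.543, -0.082, -0.0198]
ee_rot: [-0.0, 0.717, 0.698, 0.0]
ft_force: [-2.9, -1.1, -0.4]
gripper_width: 0.0248
finger_force: 6.0
clock: 17.65
tool_pos: [0.543, -0.0805, -0.0197]
ee_rot: [-0.0, 0.717, 0.698, 0.0]
ft_force: [-2.4, -2.1, -0.4]
gripper_width: 0.025
finger_force: 6.0
```

```bash
python3 -m jog '[[[1,0,0.5,0,0,0,0],[1,0,0.5,0,0,0,0],[1,0,0.5,0,0,0,0],[1,0,0,0,0,0,0]]]' 6
python3 -m jog '[[[1,0,0.5,0,0,0,0],[1,0,0.5,0,0,0,0],[1,0,0,0,0,0,0]]]' 6
```

```text
clock: 17.98
tool_pos: [0.5431, -0.079, -0.0197]
ee_rot: [-0.0, 0.717, 0.698, 0.0]
ft_force: [-3.1, -1.6, -1.2]
gripper_width: 0.025
finger_force: 6.0
clock: 18.23
tool_pos: [0.543, -0.078, -0.0197]
ee_rot: [-0.0, 0.717, 0.698, 0.0]
ft_force: [-2.4, -1.0, -0.3]
gripper_width: 0.025
finger_force: 6.0
```

```bash
cat > tail.py <<'E'
from rig import *
from h import *
exec(open("side.py").read().split("R=P")[0].split("from h import *")[1])
J=np.load("J.npy"); c,sn=np.cos(J[2]),np.sin(J[2])
Q=np.stack([c*(P[...,0]-J[0])+sn*(P[...,1]-J[1]),-sn*(P[...,0]-J[0])+c*(P[...,1]-J[1]),P[...,2]],-1)
t=s["tool_pos"]; k=(d>0)&(abs(P[...,2]-.025)<.002)&(abs(Q[...,0]-.0075)<.009)&(P[...,1]<t[1]-.02)&(P[...,1]>t[1]-.08)
print("tail behind tool",t[1]-np.percentile(P[k][:,1],[.5,1]),k.sum(),s["ft_force"].round(1))
k=(d>0)&(abs(Q[...,2]-.025)<.002)&(abs(Q[...,0]-.0075)<.018)
f=(d>0)&(abs(Q[...,2]-.0415)<.003)&(abs(Q[...,0]-.02)<.03)
for lo in (-.12,-.04,-.02,0,.02):
    for n,m in(("strip",k),("fence",f)):
        q=Q[m&(Q[...,1]>lo)&(Q[...,1]<lo+.02)]
        if len(q)>20: print(n,round(lo+.01,3),np.percentile(q[:,0],[1,99]).round(4),len(q))
E
python3 tail.py
```

```text
tail behind tool [0.04912631 0.04904753] 1021 [-2.4 -1.  -0.3]
strip -0.11 [-0.0043  0.0201] 787
strip -0.03 [-0.0048  0.0197] 2603
strip -0.01 [-0.0049  0.0195] 2892
fence -0.01 [0.0199 0.0432] 1540
strip 0.01 [-0.0051  0.0197] 3248
fence 0.01 [0.0199 0.0433] 3908
strip 0.03 [-0.0053  0.0197] 3638
fence 0.03 [0.0199 0.0433] 4508
```

```bash
python3 -m jog '[[[1,0,0.5,0,0,0,0],[1,0,0.5,0,0,0,0],[1,0,0.5,0,0,0,0],[1,0,0,0,0,0,0]]]' 6
```

```text
clock: 18.62
tool_pos: [0.543, -0.0765, -0.0197]
ee_rot: [-0.0, 0.717, 0.698, 0.0]
ft_force: [-2.7, -2.2, 0.3]
gripper_width: 0.0247
finger_force: 6.0
```

```bash
python3 -m jog '[[[1,0,0.5,0,0,0,-0.004],[1,0,0.5,0,0,0,0],[1,0,0.5,0,0,0,0],[1,0,0,0,0,0,0]]]' 6
python3 -m jog '[[[1,0,0.5,0,0,0,0],[1,0,0.5,0,0,0,0],[1,0,0.5,0,0,0,0],[1,0,0,0,0,0,0]]]' 6
```

```text
clock: 18.95
tool_pos: [0.5429, -0.0751, -0.0198]
ee_rot: [-0.0, 0.718, 0.696, -0.0]
ft_force: [-2.9, -1.6, 0.4]
gripper_width: 0.025
finger_force: 6.0
clock: 19.28
tool_pos: [0.543, -0.0736, -0.0197]
ee_rot: [-0.0, 0.718, 0.696, -0.0]
ft_force: [-2.7, -2.1, -0.4]
gripper_width: 0.0247
finger_force: 6.0
```

```bash
python3 -m jog '[[[1,0,0.5,0,0,0,0],[1,0,0.5,0,0,0,0],[1,0,0.5,0,0,0,0],[1,0,0,0,0,0,0]]]' 6
python3 -m jog '[[[1,0,0.5,0,0,0,0],[1,0,0.5,0,0,0,0],[1,0,0.5,0,0,0,0],[1,0,0,0,0,0,0]]]' 6
```

```text
clock: 19.62
tool_pos: [0.543, -0.0723, -0.0197]
ee_rot: [0.0, 0.718, 0.696, -0.0]
ft_force: [-3.0, -2.4, -1.1]
gripper_width: 0.0247
finger_force: 6.0
clock: 19.95
tool_pos: [0.543, -0.0723, -0.0196]
ee_rot: [0.001, 0.718, 0.696, -0.001]
ft_force: [-3.9, -6.3, -1.1]
gripper_width: 0.0252
finger_force: 6.0
```

Contact: the tool has stopped and the push reads about 6 N. I add a touch and hold.

```bash
python3 -m jog '[[[1,0,0.3,0,0,0,0],[1,0,0,0,0,0,0],[1,0,0,0,0,0,0]]]' 6
python3 -m jog '[[[1,0,0,0,0,0,0],[1,0,0,0,0,0,0],[1,0,0,0,0,0,0],[1,0,0,0,0,0,0],[1,0,0,0,0,0,0],[1,0,0,0,0,0,0]]]'; python3 tail.py
```

```text
clock: 20.2
tool_pos: [0.5431, -0.0722, -0.0196]
ee_rot: [0.001, 0.718, 0.696, -0.001]
ft_force: [-3.2, -6.3, -1.2]
gripper_width: 0.0245
finger_force: 6.0
clock: 20.7
tool_pos: [0.543, -0.0722, -0.0196]
ee_rot: [0.001, 0.718, 0.696, -0.001]
ft_force: [-3.8, -6.9, -1.8]
gripper_width: 0.0249
finger_force: 6.0
tail behind tool [0.04955014 0.04927408] 1029 [-3.8 -6.9 -1.8]
strip -0.11 [-0.0043  0.0197] 255
strip -0.03 [-0.0048  0.0197] 2519
strip -0.01 [-0.005   0.0195] 2796
fence -0.01 [0.0198 0.0432] 1469
strip 0.01 [-0.005   0.0197] 3154
fence 0.01 [0.0199 0.0432] 3801
strip 0.03 [-0.0051  0.0197] 3547
fence 0.03 [0.0199 0.0433] 4310
```

```bash
python3 -m jog '[[[1,0,0.4,0,0,0,0],[1,0,0,0,0,0,0],[1,0,0,0,0,0,0],[1,0,0,0,0,0,0],[1,0,0,0,0,0,0],[1,0,0,0,0,0,0],[1,0,0,0,0,0,0]]]'
python3 -m jog '[[[1,0,-0.4,0,0,0,0],[1,-0.3,-0.5,0,0,0,0],[1,0,-0.4,0,0,0,0],[1,0,0,0,0,0,0],[1,0,0,0,0,0,0]]]'
```

```text
clock: 21.33
tool_pos: [0.5431, -0.0722, -0.0196]
ee_rot: [0.001, 0.719, 0.696, -0.001]
ft_force: [-4.0, -6.9, -1.7]
gripper_width: 0.025
finger_force: 6.0
clock: 21.75
tool_pos: [0.5431, -0.0722, -0.0196]
ee_rot: [0.001, 0.718, 0.696, -0.0]
ft_force: [-2.1, -5.1, -0.7]
gripper_width: 0.0247
finger_force: 6.0
```

```bash
python3 -m jog '[[[1,0,-0.5,0,0,0,0],[1,-0.3,-0.4,0,0,0,0],[1,0,0,0,0,0,0],[1,0,0,0,0,0,0]]]'
```

```text
clock: 22.08
tool_pos: [0.543, -0.0722, -0.0196]
ee_rot: [0.0, 0.718, 0.696, 0.0]
ft_force: [-1.6, -3.5, -0.9]
gripper_width: 0.0249
finger_force: 6.0
```

```bash
python3 -m jog '[[[1,0,-0.5,0,0,0,0],[1,0,-0.3,0,0,0,0],[1,0,0,0,0,0,0],[0.3,0,0,0,0,0,0],[0.2,0,0,0,0,0,0],[0.1,0,0,0,0,0,0],[0,0,0,0,0,0,0],[0,0,0,0,0,0,0]]]'
python3 tail.py
```

```text
clock: 22.75
tool_pos: [0.5427, -0.0727, -0.0197]
ee_rot: [0.0, 0.718, 0.696, 0.0]
ft_force: [0.1, -0.3, -0.4]
gripper_width: 0.0438
finger_force: 0.0
tail behind tool [0.04850328 0.04841616] 963 [ 0.1 -0.3 -0.4]
strip -0.11 [-0.0046  0.0199] 258
strip -0.03 [-0.0049  0.0194] 2493
strip -0.01 [-0.005   0.0196] 2800
fence -0.01 [0.0198 0.0431] 1481
strip 0.01 [-0.0051  0.0197] 3138
fence 0.01 [0.0199 0.0433] 3803
strip 0.03 [-0.0052  0.0197] 3514
fence 0.03 [0.0199 0.0433] 4325
```

```bash
python3 -m jog '[[[0,0,0,15,0,0,0],[0,0,0,30,0,0,0],[0,-2,8,35,0,0,0.11],[0,-2,11,35,0,0,0.11],[0,-2,12,15,0,0,0.11],[0,-2,12,0,0,0,0.11],[0,-2,12,0,0,0,0.11],[0,-2,12,0,0,0,0.11]]]'
python3 -m jog '[[[0,-2,12,0,0,0,0.115],[0,-2,12,0,0,0,0.115],[0,-2,12,0,0,0,0.115],[0,-2,12,0,0,0,0.115],[0,-2,12,0,0,0,0.115],[0,-2,12,0,0,0,0.115],[0,-2,12,0,0,0,0.115],[0,0,8,0,0,0,0.113]]]'
python3 -m jog '[[[0,0,0,0,0,0,0],[0,0,0,0,0,0,0]]]'
python3 - <<'E'
from rig import *
from h import *
exec(open("side.py").read().split("R=P")[0].split("from h import *")[1])
print(s["tool_pos"],s["ee_rot"],"fingerangle",s["ee_rot"][2]**2-s["ee_rot"][1]**2, 2*s["ee_rot"][1]*s["ee_rot"][2])
k=(d>0)&(P[...,2]>.056)&(P[...,2]<.07)&(abs(P[...,0]-.518)<.03)&(abs(P[...,1]-.0755)<.03)
print("knob",np.percentile(P[k],[2,50,98],axis=0).round(4),k.sum())
k=(d>0)&(P[...,2]>.023)&(P[...,2]<.0275)&(abs(P[...,0]-.547)<.012)&(P[...,1]>0)&(P[...,1]<.12)
print("strip top max y",np.percentile(P[k][:,1],[90,98,99.5]) if k.sum() else 0)
E
```

```text
clock: 23.47
tool_pos: [0.5306, -0.0052, 0.1109]
ee_rot: [0.0, 0.451, 0.892, 0.0]
ft_force: [-0.5, -0.4, -0.9]
gripper_width: 0.044
finger_force: 0.0
clock: 24.13
tool_pos: [0.5159, 0.0873, 0.1103]
ee_rot: [-0.0, 0.009, 1.0, 0.0]
ft_force: [0.1, 0.1, -0.4]
gripper_width: 0.0441
finger_force: 0.0
clock: 24.3
tool_pos: [0.5164, 0.086, 0.1103]
ee_rot: [-0.0, 0.013, 1.0, 0.0]
ft_force: [0.3, -0.5, 0.3]
gripper_width: 0.0441
finger_force: 0.0
[0.51640525 0.08602547 0.11030746] [-2.16332466e-06  1.33495015e-02  9.99910885e-01  1.14169102e-04] fingerangle 0.9996435685813448 0.026696623670911548
knob [[0.5082 0.0646 0.0566]
 [0.5149 0.0771 0.0631]
 [0.5243 0.0897 0.0652]] 855
strip top max y [0.05707257 0.08955471 0.09188036]
```

```bash
python3 -m jog '[[[0,1,-5,-25,0,0,0],[0,0.5,-4.4,-25,0,0,0],[0,0,0,-25,0,0,0],[0,0,0,-15,0,0,0],[0,0,0,-14,0,0,0],[0,0,0,-11,0,0,0],[0,0,0,0,0,0,0]]]'
python3 -m jog '[[[1,0,0,0,0,0,0],[1,0,0,0,0,0,0],[1,0,0,0,0,0,0],[1,0,0,0,0,0,0]]]' 8
```

```text
clock: 24.93
tool_pos: [0.5166, 0.0755, -0.0065]
ee_rot: [-0.002, 0.013, 1.0, -0.001]
ft_force: [-0.1, -0.8, -0.5]
gripper_width: 0.044
finger_force: 0.0
clock: 25.27
tool_pos: [0.5187, 0.0764, -0.0039]
ee_rot: [0.001, 0.012, 1.0, -0.0]
ft_force: [0.5, 0.2, 1.3]
gripper_width: 0.0257
finger_force: 8.0
```

```bash
python3 -m jog '[[[1,0.7,0,6.4,0,0,0],[1,1.2,0,6.4,0,0,0],[1,1.7,0,6.2,0,0,0],[1,2.2,0,6.1,0,0,0],[1,2.7,-0.1,5.9,0,0,0],[1,3.2,-0.1,5.6,0,0,0],[1,3.7,-0.1,5.3,0,0,0],[1,4.1,-0.1,5,0,0,0]]]'
python3 -m jog '[[[1,4.5,-0.1,4.7,0,0,0],[1,4.9,-0.1,4.3,0,0,0],[1,5.2,-0.1,3.9,0,0,0],[1,5.5,-0.1,3.4,0,0,0],[1,5.8,-0.2,2.9,0,0,0],[1,6,-0.1,2.4,0,0,0],[1,6.2,-0.2,1.9,0,0,0],[1,6.3,-0.1,1.4,0,0,0]]]'
```

```text
clock: 25.93
tool_pos: [0.5356, 0.0759, 0.0424]
ee_rot: [-0.002, 0.012, 1.0, -0.0]
ft_force: [-6.3, -2.6, -0.1]
gripper_width: 0.0259
finger_force: 8.0
clock: 26.6
tool_pos: [0.5822, 0.0748, 0.0679]
ee_rot: [-0.0, 0.012, 1.0, -0.0]
ft_force: [-3.9, -2.3, 1.5]
gripper_width: 0.0255
finger_force: 8.0
```

```bash
python3 -m jog '[[[1,6.4,-0.2,0.9,0,0,0],[1,6.5,-0.2,0.4,0,0,0],[1,6.5,-0.1,-0.2,0,0,0],[1,6.4,-0.2,-0.7,0,0,0],[1,6.4,-0.1,-1.2,0,0,0],[1,5,-0.1,-1.5,0,0,0],[1,0,0,0,0,0,0],[1,0,0,0,0,0,0]]]'
python3 -m jog '[[[-0.1,0,0,0,0,0,0],[-0.1,0,0,0,0,0,0],[-0.1,0,0,0,0,0,0],[-0.1,0,0,0,0,0,0],[-0.1,0,0,10,0,0,0],[-0.1,0,0,25,0,0,0],[-0.1,0,0,25,0,0,0],[-0.1,0,0,10,0,0,0]]]'
python3 - <<'E'
from rig import *
from h import *
exec(open("side.py").read().split("R=P")[0].split("from h import *")[1])
J=np.load("J.npy"); c,sn=np.cos(J[2]),np.sin(J[2])
Q=np.stack([c*(P[...,0]-J[0])+sn*(P[...,1]-J[1]),-sn*(P[...,0]-J[0])+c*(P[...,1]-J[1]),P[...,2]],-1)
print(s["tool_pos"],s["ft_force"].round(1))
k=(d>0)&(Q[...,2]>.1)&(Q[...,2]<.14)&(abs(Q[...,0]-.075)<.03)&(abs(Q[...,1]-.0935)<.016)
print("knob",np.percentile(Q[k],[2,50,98],axis=0).round(4),k.sum())
k=(d>0)&(abs(Q[...,2]-.025)<.002)&(abs(Q[...,0]-.0075)<.018)
for lo in np.arange(-.12,.1,.02):
    q=Q[k&(Q[...,1]>lo)&(Q[...,1]<lo+.02)]
    if len(q)>20: print("strip",round(lo+.01,3),np.percentile(q[:,0],[1,99]).round(4),np.percentile(q[:,1],99).round(4),len(q))
k&=abs(Q[...,0]-.005)<.008; print("strip y ends",np.percentile(Q[k][:,1],[.2,99.8]),"world",np.percentile(P[k][:,1],[.2,99.8]))
E
```

```text
clock: 27.27
tool_pos: [0.6199, 0.0739, 0.0645]
ee_rot: [0.001, 0.012, 1.0, -0.0]
ft_force: [0.3, -4.1, -2.2]
gripper_width: 0.0261
finger_force: 8.0
clock: 27.93
tool_pos: [0.6211, 0.0747, 0.1388]
ee_rot: [0.003, 0.012, 1.0, 0.001]
ft_force: [0.0, -0.6, -0.7]
gripper_width: 0.0486
finger_force: 0.0
[0.62110502 0.07473503 0.13876926] [ 0.  -0.6 -0.7]
knob [[0.0462 0.0824 0.1134]
 [0.0721 0.0944 0.1272]
 [0.0867 0.1063 0.1339]] 2258
strip -0.11 [-0.0041  0.0203] -0.1 112
strip -0.09 [-0.0041  0.0203] -0.0802 721
strip -0.07 [-0.0041  0.0203] -0.0603 716
strip -0.05 [-0.0041  0.0195] -0.0402 702
strip -0.03 [-0.0041  0.0195] -0.0202 695
strip -0.01 [-0.0049  0.0195] -0.0002 712
strip 0.01 [-0.0049  0.0194] 0.0198 722
strip 0.03 [-0.0049  0.0194] 0.0397 718
strip 0.05 [-0.0049  0.0194] 0.0599 727
strip 0.07 [-0.0049  0.0202] 0.0766 625
strip y ends [-0.10283085  0.0764512 ] world [-0.1209466   0.05831498]
```

```bash
python3 -m jog '[[[-0.1,0,0,30,0,0,0],[-0.1,0,0,30,0,0,0],[-0.1,0,0,0,0,0,0],[-0.1,0,0,0,0,0,0],[-0.1,0,0,0,0,0,0]]]'; python3 -c "
from rig import *; print(sign_off())"
```

```text
clock: 28.4
tool_pos: [0.6183, 0.0745, 0.1937]
ee_rot: [-0.001, 0.012, 1.0, -0.0]
ft_force: [-0.9, -0.4, -0.7]
gripper_width: 0.0485
finger_force: 0.0
the job is handed in; nothing more can be done
None
```

I handed the job in at 28.4 s, with no verdict returned. The strip was held on the button at about 5–7 N for over half a second, the stop is back up at about 1.8 rad, and the strip lies where it was gauged, flat and parallel against the fence.

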